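# Fetch the ear defenders from the toolbox and hang them on the rail

## Task

Get the ear defenders out for the grinding job: open the steel toolbox lid all the way back until it meets its stop, without straining the hinge, and leave it open there. Then lift the ear defenders out and hang them by their headband over the bench rail, clear of the U-bolt that already hangs there; lower them on to the bar rather than dropping them. Leave everything else where it is.

Things in the scene. Friction and masses are not known exactly. Their poses are not given: they have to be found in the camera images.
- toolbox: Grey sheet-steel hand toolbox fixed to the bench, 200 (its x) x 360 (its y) x 170 mm tall closed. Origin: centre of its underside; x points from its front (latch side, towards the robot) to its hinge, z up. The lower part is an open tray with 3 mm walls and floor and its rim at z = 105 mm. Its latches are undone.
- lid (a joint): Lid angle in rad: 0 closed, growing as it swings up and away from the robot. May start ajar. Stiff friction hinges (0.65 N m) hold the lid (0.4 kg) wherever it is left. Lifting takes up to 12 N at the handle, pushing back 3 to 6 N at the front edge once half open. It ends at a hard stop some way past upright, where it simply goes no further. Over 60 N on the lid there strains the hinge.
- lid_hinge (a point): Point on the hinge axis (parallel to the toolbox's y), at the middle of its length: 100 mm from the toolbox's centre in x, 105 mm above the bench.
- lid_handle (a point): Centre of the carrying handle on the lid: round bar 14 mm thick, 110 mm long, parallel to toolbox y, axis 35 mm above the lid's flat top, a leg at either end. Closed, it lies 100 mm in front of the hinge axis and 100 mm above it. The bar can turn between fingers as the lid swings. The lid is a hollow shell 65 mm deep with sloping shoulders.
- lid_lip (a point): Outer edge, at mid length, of the steel lift lip (120 mm long in y, 4 mm thick) at the lid's front lower edge: 210 mm in front of the hinge axis and level with it when closed. When the lid is part open, closed fingers can push this edge back.
- ear_defenders: Ear defenders: two grey cups and a black padded headband, rigid, 0.24 kg, 150 mm tall, standing upright on the toolbox floor under the lid, clear of its walls. Origin: midway between the cups, at the underside; z up to the crown of the band; x from cup to cup (148 mm over all, 72 mm free between the cushions); y across the 24 mm wide band; the cups are 60 mm in y and 75 mm tall.
- band_crown (a point): Underside of the headband at its crown, 136 mm above the cups' underside. The crown is flat for 40 mm in x, 24 mm wide in y and 14 mm thick, so the top is 14 mm above this point. Fingertips that reach below this point would touch the bar first when hanging it.
- rail: Steel hanging rail bolted to the bench: a 16 mm round bar parallel to its y on two 18 mm posts standing 130 mm either side of its middle; the posts do not stand above the bar. Origin: on the bench, under the middle.
- rail_mid (a point): Top of the bar at mid length, 175 mm above the bench.
- u_bolt: Loose U-bolt, 10 mm steel rod, 72 mm wide in its x, 10 mm in its y, legs 95 mm down, hanging over the rail anywhere within 75 mm of its middle. Origin: underside of its crown, on top of the bar. Stays hanging.
- spray_can: Small spray can, 54 mm diameter, 95 mm tall, standing in one end of the toolbox. Bystander; origin under its centre.
- oil_filter: White oil filter, 66 mm diameter, 74 mm tall, standing in the other end of the toolbox. Bystander; origin under its centre.
- wrench: Spanner lying on the bench beyond the toolbox and rail. Bystander.
- oil_bottle: Black bottle, 68 mm diameter, 110 mm tall, on the bench beyond. Bystander.
- screw_jar: Glass jar, 64 mm diameter, 80 mm tall, on the bench beyond. Bystander.
- bearing: Bearing ring, 72 mm diameter, 18 mm tall, on the bench beyond. Bystander.
Mind the look-alikes: they are no part of the job. What is shaped like the u_bolt but pink or yellow is not meant.

How it is judged:
On the way, in this order (a step that is already met when the one before it is completed fails the run):
1. the lid has been opened back to its stop (value of joint lid above 1.765 rad), for 0.3 s.
2. the ear defenders have been lifted out of the toolbox (height (world z) of ear_defenders above 0.12 m and contact force between the fingers and ear_defenders above 0.5 N), for 0.1 s.
At the end, for the whole second after the job is handed in: The lid stands open within 2 degrees of its stop; the ear defenders hang still on the bar by the crown of their band (within 25 mm across the bar, 115 mm of its middle along it, tilted under 17 degrees), not touching the U-bolt, which still hangs on the rail (value of joint lid above 1.765 rad and x of band_crown in the frame of rail_mid between -0.025 and 0.025 m and y of band_crown in the frame of rail_mid between -0.115 and 0.115 m and z of band_crown in the frame of rail_mid between -0.006 and 0.008 m and angle between ear_defenders's own z axis and vertical below 0.3 rad and contact force between ear_defenders and rail above 0.8 N and contact force between ear_defenders and u_bolt below 0.05 N and linear speed of ear_defenders below 0.05 m/s and angular speed of ear_defenders below 0.5 rad/s and distance between u_bolt and rail_mid below 0.13 m and height (world z) of u_bolt above 0.165 m).
It fails at once if the hinge was strained: over 60 N pressed on the lid at its stop (value of joint lid above 1.7 rad and contact force between the fingers and toolbox above 60 N).
It fails at once if the ear defenders were dropped (falling faster than 0.8 m/s out of the fingers) (contact force between the fingers and ear_defenders below 0.02 N and linear speed of ear_defenders above 0.8 m/s).
It fails at once if the U-bolt was knocked along or off the rail (distance of u_bolt from where it was at the start of the episode above 0.03 m).
It fails at once if another thing in the toolbox or on the bench was disturbed (moved over 40 mm) (distance of any of spray_can, oil_filter, wrench, oil_bottle, screw_jar, bearing from where it was at the start of the episode above 0.04 m).
It also fails if it takes over 72 s, if anything falls off the work surface, if the arm or the gripper's body presses on something with over 40 N, if the wrist force passes 120 N, or if a joint passes its speed limit or range.

## Robot

A 7-joint arm with a two-finger parallel gripper is mounted at the origin on the work surface. World frame = base frame: x ahead of the robot, y to its left, z up, the work surface at z = 0. Lengths are in m, angles in rad, forces in N, time in s.
With the tool pointing down it reaches from about 0.4 to 0.85 m from the base axis. Payload 4.4 kg.
Tool frame: the origin (TCP) lies midway between the tips of the shut fingers; the grasp point (between the pads) lies 19 mm behind it; z points along the fingers, y is the line along which they close (so a half turn about z gives the same grasp; the last joint's range is limited). The gripper opens to 94 mm and grips with 3 to 60 N. Pads are 16 mm wide; open, the fingers measure 119 mm over their backs; the gripper's body (75 mm by 177 mm) begins 78 mm behind the grasp point.
Start: joints at [-1.4, 0.628, 0.038, 1.517, -0.027, 0.996, -0.02], TCP at [0.152, 0.632, 0.205] pointing down, gripper open.
Joint ranges: [-3.06, 3.06], [-0.37, 2.12], [-1.25, 1.32], [0.18, 2.47], [-1.1, 4.24], [0.23, 1.98], [-2.94, 2.94]. Speed limits (rad/s): [2.57, 2.57, 3.14, 3.14, 3.14, 3.14, 3.14].

## Interface

Orientations are given as a unit quaternion [w, x, y, z].
In Python, from station import ctrl gives the robot as it stands.
- The arm moves only by the tool drive_tool, never from a script. Its argument "rows" is a list that holds one entry, the list of rows, each a list of 7 numbers: the shift along the tool's x, y, z in cm, then the turn, a rotation vector about the tool's x, y, z in degrees, then the opening, from 0 (shut) to 1 (fully open). A call has 1 to 12 rows; each row shifts and turns the commanded pose from where the row before left it, along the tool's axes as they then stand; what a row does not reach is not made up. A row lasts 1/12 s, in which the tool goes at most 41.7 mm and 7.16 degrees, less where a joint would pass 70% of its speed; a pose out of reach is approached as far as the arm can. A call with a gripper value outside its range is refused whole. The fingers move at their own pace and stop on an object; "grip_force" is the grip in N (left out, the last holds). Time passes only in rows, so rows that do not move let the fingers close. It gives the time, the measured TCP pose, the force, the opening and the grip force at its end, in the units of the state.
- ctrl.get_obs(): the state, without advancing time (a new reading comes with each control period).
- ctrl.read_camera(name): name is "side" or "top" or "wrist"; returns a dict with "color" (384x512x3 uint8, red, green, blue), "range_z" (384x512 float32, m along the optical axis (not along the pixel's ray), 0 where there is no reading), "camera_matrix" (3x3 intrinsics, pixels), "eye" and "orientation" of the camera in the world; the wrist camera has in their place "hand_eye" (4x4, takes a point from camera to tool coordinates, whose origin is the TCP and whose axes are the flange's). Camera axes: x right, y down, z forward; pixel columns grow to the right and rows downward; lengths in m; the calibration is good to about 2 mm. A picture is of the moment at which its call begins: read the wrist's pose just before it.
- ctrl.hand_in(): hands the job in; it is judged then, once.
The state is a dict: "clock": time; "joint_pos": joint angles; "joint_velocities": joint speeds; "effort": joint torques, N m; "ee_pos": TCP position; "ee_rot": TCP orientation; "contact_force": force on the tool from outside, world axes, zero at the start; "torque": the same for the moment, N m; "grip_width": opening from 0.0 (shut) to 1.0 (fully open); "grip_force": force on a finger pad.
Only numpy, scipy, OpenCV 4.12 (cv2) and the standard library are available. Lean on these libraries where they do the work, as an engineer would, in place of code of your own. Each camera call takes 0.05 s, during which the arm holds its last target. There are 200 camera calls.

## Working session

There is one attempt and no reset: what is moved stays moved. The work goes in short steps, Python scripts to look and compute and a tool call to move; the robot and the scene stay as the last step left them, time stands still between calls to the robot, and variables do not carry over. Pictures are saved under pics/ and viewed, at most 10 in all, crops included, and the job is handed in when it is done.

Besides the shell and the picture viewer there is one more tool, called after "Call:" as name([rows], argument=value, ...), one row to a line, values as JSON. drive_tool: Moves the arm, as the interface text tells. Its arguments: {"type":"object","properties":{"rows":{"type":"array"},"grip_force":{"type":"number"}},"required":["rows"]}

```bash
mkdir -p pics; ls; cat > h.py <<'E'
import numpy as np, cv2
from scipy.spatial.transform import Rotation as R
from station import ctrl
def rot(q): return R.from_quat([q[1],q[2],q[3],q[0]])
def cloud(name):
    o=ctrl.get_obs(); c=ctrl.read_camera(name)
    K=np.array(c["camera_matrix"]); z=c["range_z"]; v,u=np.mgrid[:384,:512]
    P=np.stack([(u-K[0,2])/K[0,0]*z,(v-K[1,2])/K[1,1]*z,z],-1)
    if name=="wrist":
        H=np.array(c["hand_eye"]); P=P@H[:3,:3].T+H[:3,3]
        W=P@rot(o["ee_rot"]).as_matrix().T+o["ee_pos"]
    else:
        q=np.array(c["orientation"]); M=q if q.shape==(3,3) else rot(q).as_matrix()
        W=P@M.T+c["eye"]
    W[z==0]=np.nan
    return c["color"],W,c
E
python3 - <<'E'
from h import *
o=ctrl.get_obs(); print({k:np.round(v,3) for k,v in o.items()})
ims=[]
for n in("top","side"):
    im,W,c=cloud(n); np.savez(n,im=im,W=W); print(n,c["eye"],c["orientation"],np.nanmin(W,(0,1)),np.nanmax(W,(0,1)))
    cv2.imwrite(f"pics/{n}0.png",im[...,::-1])
E
```

```text
pics
{'clock': np.float64(0.0), 'joint_pos': array([-1.4  ,  0.629,  0.038,  1.518, -0.027,  0.996, -0.02 ]), 'joint_velocities': array([ 0.001,  0.001,  0.001, -0.   ,  0.   ,  0.001, -0.001]), 'effort': array([-1.0000e-03, -5.4975e+01,  1.1440e+00, -1.8663e+01, -5.2000e-02,
        2.4000e-02,  0.0000e+00]), 'ee_pos': array([0.152, 0.631, 0.205]), 'ee_rot': array([-0.   ,  0.118,  0.993, -0.001]), 'contact_force': array([-0.585, -0.205, -0.04 ]), 'torque': array([ 0.016,  0.055, -0.06 ]), 'grip_force': np.float64(0.0), 'grip_width': np.float64(0.998)}
top [ 0.37363608 -0.06130197  1.15809626] [ 0.06809557 -0.70373504  0.70472169 -0.05905352] [ 0.03865649 -1.39640255 -0.77343077] [1.79951932 1.40604998 0.30557949]
side [ 0.36090863 -0.91748855  0.63641571] [-0.51053445  0.85160101 -0.09887201  0.06598955] [-0.56721354 -0.54657262 -0.7626188 ] [1.94835689 2.17925961 0.55131325]
```

View pics/top0.png

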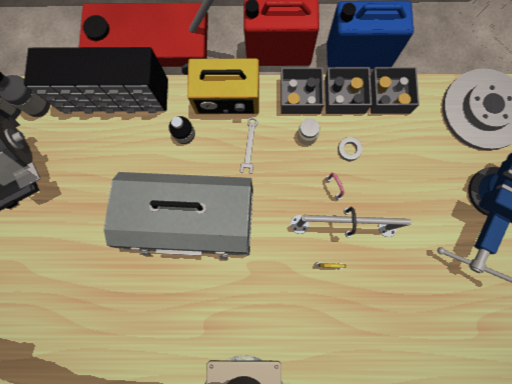

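View pics/side0.png

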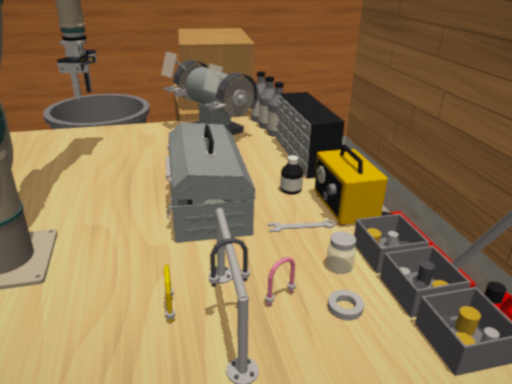

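The top view shows the toolbox at about (180,213) with its handle at (178,207). The rail bar runs from (300,219) to (408,222), with the dark U-bolt at (350,222). The pink and yellow look-alikes lie on the bench. Next I'll measure the toolbox, rail and U-bolt.

```bash
python3 - <<'E'
from h import *
d=np.load("top.npz"); im,W=d["im"],d["W"]
def box(r0,r1,c0,c1,z0,z1):
    S=W[r0:r1,c0:c1].reshape(-1,3); C=im[r0:r1,c0:c1].reshape(-1,3)
    m=(S[:,2]>z0)&(S[:,2]<z1); return S[m],C[m]
def pca(S,n):
    mn=S.mean(0); r=cv2.minAreaRect(S[:,:2].astype(np.float32)*1000)
    u=np.linalg.svd(S-mn,full_matrices=False)[2][0]
    print(n,len(S),"mean",mn.round(4),"zr",S[:,2].min().round(3),S[:,2].max().round(3),"rect",np.round(r[0],1),np.round(r[1],1),round(r[2],1),"ax",u.round(3))
S,C=box(165,262,95,262,0.05,0.3); pca(S,"toolbox")
S,C=box(165,262,95,262,0.155,0.178); pca(S,"lidtop")
# plane fit of lid top
A=np.c_[S[:,:2],np.ones(len(S))]; print("plane",np.linalg.lstsq(A,S[:,2],rcond=None)[0].round(4))
S,C=box(165,262,95,262,0.19,0.3); pca(S,"handle")
S,C=box(240,262,95,262,0.06,0.14); pca(S,"front")
S,C=box(200,245,285,420,0.15,0.2); lum=C.max(1); pca(S[lum>90],"bar"); pca(S[lum<=60],"ubolt")
S,C=box(200,245,285,420,0.165,0.2); lum=C.max(1); pca(S[lum>90],"bar");
S,C=box(200,245,338,362,0.06,0.2); lum=C.max(1); pca(S[lum<=60],"ubolt all")
d=np.load("side.npz"); im,W=d["im"],d["W"]
S,C=box(115,240,160,255,0.19,0.3); pca(S,"handle side")
S,C=box(200,310,205,255,0.13,0.19); lum=C.max(1); pca(S[lum<=60],"ubolt side"); pca(S[lum>90],"bar side")
S,C=box(200,310,205,255,0.165,0.2); lum=C.max(1); pca(S[lum<=60],"ubolt side top")
E
```

```text
toolbox 11160 mean [0.4941 0.1605 0.1735] zr 0.05 0.227 rect [496.9 164. ] [362.1 216.7] 87.3 ax [0.048 0.999 0.017]
lidtop 4232 mean [0.5068 0.1607 0.1709] zr 0.155 0.178 rect [498.1 164.5] [360.7 185.3] 87.1 ax [ 0.047  0.999 -0.   ]
plane [ 0.0328 -0.0016  0.1546]
handle 352 mean [0.5044 0.1603 0.2158] zr 0.19 0.227 rect [481.5 164.8] [347.   76.7] 87.3 ax [-0.068 -0.998 -0.018]
front 395 mean [0.4005 0.157  0.1168] zr 0.06 0.14 rect [400.7 166.7] [ 41.9 361. ] 3.0 ax [0.021 1.    0.02 ]
bar 667 mean [ 0.478  -0.2862  0.1729] zr 0.153 0.183 rect [ 476.3 -287.7] [271.1  68. ] 77.1 ax [-0.036 -0.999  0.002]
ubolt 50 mean [ 0.4748 -0.2745  0.173 ] zr 0.156 0.186 rect [ 490.4 -225. ] [137.  62.] 76.0 ax [-0.26  -0.958  0.122]
bar 663 mean [ 0.4779 -0.286   0.173 ] zr 0.165 0.183 rect [ 477.7 -288.4] [ 48.9 273.7] 5.4 ax [-0.036 -0.999  0.003]
ubolt all 64 mean [ 0.4751 -0.2791  0.164 ] zr 0.117 0.186 rect [ 476.5 -279.9] [66.5  7.7] 2.0 ax [-0.999 -0.048 -0.011]
handle side 319 mean [0.484  0.1448 0.2035] zr 0.19 0.228 rect [483.4 158.7] [353.3  77.2] 87.4 ax [0.037 0.999 0.004]
ubolt side 77 mean [ 0.4759 -0.2874  0.154 ] zr 0.13 0.182 rect [ 479.1 -287.5] [63.   4.8] 1.3 ax [ 0.999  0.035 -0.002]
bar side 1115 mean [ 0.4791 -0.3171  0.1716] zr 0.13 0.189 rect [ 478.6 -292.3] [270.5  69.9] 76.6 ax [-0.037 -0.999  0.008]
ubolt side top 24 mean [ 0.4724 -0.2877  0.1702] zr 0.165 0.182 rect [ 480.  -288.1] [ 4.7 55.8] 89.9 ax [1.    0.021 0.011]
```

```bash
cat >> h.py <<'E'
YT=np.radians(-2.7)
def go(target,yaw_y,o=None):
    "delta in tool axes (cm) to target with tool down and tool y along world angle yaw_y (deg, mod 180)"
    o=o or ctrl.get_obs(); r=rot(o["ee_rot"]); m=r.as_matrix()
    best=None
    for k in(0,180):
        a=np.radians(yaw_y+k); y=np.array([np.cos(a),np.sin(a),0]); z=np.array([0,0,-1.]); T=R.from_matrix(np.c_[np.cross(y,z),y,z])
        rv=np.degrees((r.inv()*T).as_rotvec())
        if best is None or np.linalg.norm(rv)<np.linalg.norm(best): best=rv
    print("shift cm (tool now)",(m.T@(np.array(target)-o["ee_pos"])*100).round(2),"turn",best.round(1),"tool x,y in world",m[:,0].round(3),m[:,1].round(3))
E
python3 - <<'E'
from h import *
for n,b in(("top",(165,270,95,262)),("side",(110,245,150,260))):
    d=np.load(n+".npz"); W=d["W"][b[0]:b[1],b[2]:b[3]].reshape(-1,3)
    p=(W-[0.5,0.163,0])@np.array([[np.cos(YT),-np.sin(YT),0],[np.sin(YT),np.cos(YT),0],[0,0,1]])
    for lo,hi in((-150,-90),(-45,45),(90,150)):
        m=(p[:,1]*1000>lo)&(p[:,1]*1000<hi)&(p[:,2]>.03); q=p[m]
        print(n,lo,[(int(x*1000),int(1000*np.median(q[abs(q[:,0]-x)<.005,2])),int(1000*np.max(q[abs(q[:,0]-x)<.005,2]))) for x in np.arange(-.13,.13,.01) if (abs(q[:,0]-x)<.005).sum()>2])
    m=(p[:,2]>.05); print(p[m].min(0).round(3),p[m].max(0).round(3))
    q=p[(abs(p[:,1])>.08)&(abs(p[:,0]-0.0)<.03)&(p[:,2]>.13)]; A=np.c_[q[:,0],np.ones(len(q))]; c=np.linalg.lstsq(A,q[:,2],rcond=None)[0]; print("top slope,z0",c)
    g=p[(abs(p[:,1])<.055)&(p[:,2]>c[0]*p[:,0]+c[1]+.03)]; print("handle",len(g),g.mean(0).round(4),g.min(0).round(4),g.max(0).round(4))
E
```

```text
top -150 [(-110, 55, 71), (-100, 134, 149), (-90, 159, 165), (-80, 167, 173), (-70, 175, 182), (-60, 183, 191), (-50, 187, 190), (-40, 185, 189), (-30, 185, 189), (-20, 183, 187), (-10, 182, 186), (0, 181, 184), (9, 180, 184), (19, 179, 183), (29, 177, 182), (39, 177, 181), (49, 176, 180), (59, 175, 179), (69, 173, 179), (79, 165, 172), (89, 152, 162), (99, 141, 148)]
top -45 [(-110, 131, 135), (-100, 131, 146), (-90, 160, 167), (-80, 167, 174), (-70, 175, 182), (-60, 183, 191), (-50, 186, 190), (-40, 185, 191), (-30, 184, 189), (-20, 183, 188), (-10, 182, 186), (0, 181, 186), (9, 219, 226), (19, 220, 224), (29, 178, 182), (39, 177, 181), (49, 176, 179), (59, 175, 179), (69, 173, 178), (79, 165, 173), (89, 153, 161), (99, 140, 149)]
top 90 [(-110, 54, 71), (-100, 133, 148), (-90, 159, 166), (-80, 167, 174), (-70, 175, 183), (-60, 183, 189), (-50, 186, 190), (-40, 185, 191), (-30, 184, 189), (-20, 183, 186), (-10, 182, 186), (0, 181, 185), (9, 180, 184), (19, 179, 183), (29, 178, 183), (39, 177, 180), (49, 176, 180), (59, 175, 179), (69, 173, 177), (79, 166, 172), (89, 153, 161), (99,
[... 777 characters left out ...]
, (19, 224, 226), (29, 181, 183), (39, 180, 181), (49, 179, 181), (59, 178, 180), (69, 177, 180), (79, 173, 177), (89, 159, 165), (99, 146, 153), (109, 139, 141)]
side 90 [(-110, 47, 50), (-100, 141, 149), (-90, 158, 165), (-80, 169, 172), (-70, 176, 181), (-60, 184, 189), (-50, 190, 192), (-40, 189, 190), (-30, 188, 190), (-20, 187, 188), (-10, 186, 188), (0, 185, 187), (9, 184, 186), (29, 181, 182), (39, 180, 182), (49, 179, 182), (59, 178, 179), (69, 177, 179), (79, 172, 177), (89, 159, 164), (99, 146, 154), (109, 139, 141)]
[-0.109 -0.453  0.05 ] [0.291 0.682 0.228]
top slope,z0 [-0.08321232  0.17307777]
handle 85 [ 0.014  -0.0013  0.2224] [ 0.0083 -0.055   0.2015] [0.0222 0.0548 0.2277]
```

```bash
python3 - <<'E'
from h import *
go((.513,.162,.30),-2.7)
E
```

```text
shift cm (tool now) [-46.07 -37.18  -9.47] turn [-0.1  0.1 79.1] tool x,y in world [-0.972  0.235 -0.   ] [ 0.235  0.972 -0.002]
```

Call:
drive_tool([
  [[-3.0,-2.4,-1.0,0,0,0,1],[-3.0,-2.4,-1.0,0,0,0,1],[-3.0,-2.4,-1.0,0,0,0,1],[-3.0,-2.4,-1.0,0,0,0,1],[-3.0,-2.4,-1.0,0,0,0,1],[-3.0,-2.4,-1.0,0,0,0,1],[-3.0,-2.4,-1.0,0,0,0,1],[-3.0,-2.4,-1.0,0,0,0,1],[-3.0,-2.4,-1.0,0,0,0,1],[-3.0,-2.4,-0.5,0,0,0,1],[-3.0,-2.4,0,0,0,0,1],[-3.0,-2.4,0,0,0,0,1]],
])

```text
clock: 1.1
ee_pos: [0.4357, 0.2658, 0.3008]
ee_rot: [0.0, 0.118, 0.993, 0.0]
contact_force: [0.2, 1.2, -0.2]
grip_width: 0.998
grip_force: 0.0
```

Call:
drive_tool([
  [[-3.4,-2.8,0,0,0,0,0.6],[-3.3,-2.8,0,0,0,0,0.6],[-3.3,-2.8,0,0,0,0,0.6],[0,0,0,0,0,7,0.6],[0,0,0,0,0,7,0.6],[0,0,0,0,0,7,0.6],[0,0,0,0,0,7,0.6],[0,0,0,0,0,7,0.6],[0,0,0,0,0,7,0.6],[0,0,0,0,0,7,0.6],[0,0,0,0,0,7,0.6],[0,0,0,0,0,7,0.6]],
])

```text
clock: 2.1
ee_pos: [0.5087, 0.1668, 0.3001]
ee_rot: [-0.0, 0.622, 0.783, -0.0]
contact_force: [0.3, 0.5, -0.3]
grip_width: 0.602
grip_force: 0.0
```

Call:
drive_tool([
  [[0,0,0,0,0,7,0.6],[0,0,0,0,0,7,0.6],[0,0,0,0,0,2,0.6],[0,0,0,0,0,0,0.6],[0,0,0,0,0,0,0.6]],
])

```text
clock: 2.52
ee_pos: [0.5087, 0.1669, 0.3002]
ee_rot: [-0.0, 0.722, 0.692, -0.0]
contact_force: [-1.0, -0.3, 0.8]
grip_width: 0.598
grip_force: 0.0
```

```bash
python3 - <<'E'
from h import *
o=ctrl.get_obs(); print(o["clock"],o["ee_pos"],o["joint_pos"].round(2))
go((.513,.162,.20),-2.7)
im,W,c=cloud("wrist"); 
m=(W[...,2]>.208)&(W[...,2]<.235)&(abs(W[...,1]-.16)<.05)&(abs(W[...,0]-.51)<.04); print(m.sum(),np.median(W[m],0),W[m].min(0),W[m].max(0))
print(np.array(c["hand_eye"]).round(3))
cv2.imwrite("pics/w1.png",im[...,::-1])
E
```

```text
2.5167 [0.50873865 0.16693028 0.30017081] [-0.71  0.4   0.5   1.71 -0.21  1.08 -0.19]
shift cm (tool now) [-0.47  0.45 10.02] turn [-0.   0.   0.2] tool x,y in world [ 0.043  0.999 -0.   ] [ 0.999 -0.043 -0.001]
1385 [0.51344765 0.16242371 0.22186433] [0.50417711 0.11009145 0.21582937] [0.52157301 0.20997286 0.22476757]
[[ 0.001 -0.971 -0.238  0.07 ]
 [ 1.     0.001  0.001 -0.   ]
 [-0.001 -0.238  0.971 -0.18 ]
 [ 0.     0.     0.     1.   ]]
```

Call:
drive_tool([
  [[-0.5,0.4,2.0,0,0,0,0.6],[0,0,2.5,0,0,0,0.6],[0,0,2.5,0,0,0,0.6],[0,0,2.0,0,0,0,0.6],[0,0,1.0,0,0,0,0.6],[0,0,0,0,0,0,0.0],[0,0,0,0,0,0,0.0],[0,0,0,0,0,0,0.0],[0,0,0,0,0,0,0.0],[0,0,0,0,0,0,0.0]],
], grip_force=15)

```text
clock: 3.4
ee_pos: [0.5135, 0.1619, 0.2016]
ee_rot: [0.0, 0.723, 0.691, 0.001]
contact_force: [0.5, -0.0, 0.2]
grip_width: 0.278
grip_force: 0.0
```

```bash
python3 - <<'E'
from h import *
o=ctrl.get_obs(); print(o["ee_pos"],o["grip_width"])
# grasp arc: handle about hinge (p-frame x .1025,z .105)
h=np.array([.1025,.105]); r=.1414; p=[]
for th in np.radians(np.arange(5.7,70,5)):
    a=np.radians(135)-th; p.append(h+r*np.array([np.cos(a),np.sin(a)]))
p=np.array(p); print((np.diff(p,axis=0)*100).round(2).tolist()); print(p[0],p[-1])
E
```

```text
[0.51353069 0.16191966 0.20156579] 0.27831641300396004
[[0.99, 0.74], [1.05, 0.65], [1.1, 0.56], [1.15, 0.46], [1.18, 0.36], [1.21, 0.25], [1.22, 0.15], [1.23, 0.04], [1.23, -0.07], [1.22, -0.18], [1.2, -0.28], [1.17, -0.39]]
[0.01293994 0.21442101] [0.15248134 0.23727179]
```

Call:
drive_tool([
  [[0,0,0,0,0,0,0.0],[0,0,0,0,0,0,0.0],[0,0,0,0,0,0,0.0],[0,0,0,0,0,0,0.0],[0,0.5,-0.37,0,0,0,0.0],[0,0.5,-0.37,0,0,0,0.0],[0,0.52,-0.33,0,0,0,0.0],[0,0.53,-0.32,0,0,0,0.0],[0,0.55,-0.28,0,0,0,0.0],[0,0.55,-0.28,0,0,0,0.0],[0,0,0,0,0,0,0.0]],
])

```text
clock: 4.32
ee_pos: [0.5413, 0.1605, 0.2202]
ee_rot: [-0.003, 0.723, 0.691, -0.003]
contact_force: [-9.0, 0.5, 6.0]
grip_width: 0.141
grip_force: 15.0
```

Call:
drive_tool([
  [[0,0.58,-0.23,0,0,0,0.0],[0,0.57,-0.23,0,0,0,0.0],[0,0.59,-0.18,0,0,0,0.0],[0,0.59,-0.18,0,0,0,0.0],[0,0.6,-0.13,0,0,0,0.0],[0,0.61,-0.12,0,0,0,0.0],[0,0.61,-0.08,0,0,0,0.0],[0,0.61,-0.07,0,0,0,0.0],[0,0.61,-0.02,0,0,0,0.0],[0,0.62,-0.02,0,0,0,0.0],[0,0.61,0.03,0,0,0,0.0],[0,0.62,0.04,0,0,0,0.0]],
])

```text
clock: 5.32
ee_pos: [0.6154, 0.1566, 0.2329]
ee_rot: [-0.001, 0.723, 0.691, -0.001]
contact_force: [-6.4, -0.2, 6.9]
grip_width: 0.145
grip_force: 15.0
```

Call:
drive_tool([
  [[0,0.61,0.09,0,0,0,0.0],[0,0.61,0.09,0,0,0,0.0],[0,0.6,0.14,0,0,0,0.0],[0,0.6,0.14,0,0,0,0.0],[0,0,0,0,0,0,0.25],[0,0,0,0,0,0,0.25],[0,0,0,0,0,0,0.25]],
])

```text
clock: 5.9
ee_pos: [0.6416, 0.1557, 0.2278]
ee_rot: [0.001, 0.723, 0.691, 0.001]
contact_force: [-0.5, -0.7, 0.2]
grip_width: 0.25
grip_force: 0.0
```

```bash
cat > lid.py <<'E'
from h import *
im,W,c=cloud("side")
p=(W-[0.5,0.163,0])@np.array([[np.cos(YT),-np.sin(YT),0],[np.sin(YT),np.cos(YT),0],[0,0,1]])
q=p[np.isfinite(p).all(-1)]
q=q[(q[:,1]<-.165)&(q[:,1]>-.19)&(abs(q[:,0])<.25)&(q[:,2]>.12)&(q[:,2]<.36)]-[.1025,0,.105]
print(len(q))
r=np.hypot(q[:,0],q[:,2]); a=np.degrees(np.arctan2(q[:,2],q[:,0]))
# underside of end face: the largest polar angle bounds the lid rim, =180-theta
m=(r>.08)&(r<.20); print("rim polar angle pct (180-theta)",np.percentile(a[m],[50,90,97,99]).round(1) if m.any() else None)
print("r max",np.percentile(r,99))
E
python3 lid.py; python3 -c "
from h import *
im=cloud('side')[0];cv2.imwrite('pics/s2.png',im[80:300,100:330,::-1].repeat(2,0).repeat(2,1)); go((.5,.16,.4),-2.7)"
```

```text
1975
rim polar angle pct (180-theta) [104.1 115.  116.9 117.5]
r max 0.2033026966476202
shift cm (tool now) [ -0.22 -14.09 -17.26] turn [ 0.1 -0.   0.1] tool x,y in world [0.045 0.999 0.   ] [ 0.999 -0.045  0.001]
```

Call:
drive_tool([
  [[0,0,-1.5,0,0,0,0.25],[0,0,-3.0,0,0,0,0.25],[0,0,-3.0,0,0,0,0.2],[0,0,-3.0,0,0,0,0],[0,0,-3.0,0,0,0,0],[0,-3.5,0,0,0,0,0],[0,-3.5,0,0,0,0,0],[0,-3.5,0,0,0,0,0],[0,-3.5,0,0,0,0,0],[0,-3.5,0,0,0,0,0],[0,-1.5,2.0,0,0,0,0],[0,0,3.5,0,0,0,0]],
])

```text
clock: 7.0
ee_pos: [0.45, 0.166, 0.3103]
ee_rot: [-0.0, 0.722, 0.692, 0.004]
contact_force: [1.8, 0.1, -0.5]
grip_width: 0.004
grip_force: 0.0
```

Call:
drive_tool([
  [[0,0,2.7,0,0,0,0],[0,1.0,0,0,0,0,0],[0,0,0,0,0,0,0]],
])

```text
clock: 7.25
ee_pos: [0.4624, 0.1638, 0.2805]
ee_rot: [0.001, 0.723, 0.691, 0.0]
contact_force: [1.2, -0.5, 0.9]
grip_width: 0.006
grip_force: 0.0
```

Call:
drive_tool([
  [[0,1.0,-0.1,0,0,0,0],[0,1.0,-0.1,0,0,0,0],[0,1.0,-0.1,0,0,0,0],[0,1.0,-0.1,0,0,0,0],[0,1.0,-0.1,0,0,0,0],[0,1.0,-0.1,0,0,0,0],[0,1.0,-0.1,0,0,0,0],[0,1.0,-0.1,0,0,0,0],[0,1.0,0,0,0,0,0],[0,1.0,0,0,0,0,0],[0,1.0,0,0,0,0,0],[0,1.0,0,0,0,0,0]],
])

```text
clock: 8.25
ee_pos: [0.583, 0.1588, 0.2922]
ee_rot: [0.001, 0.723, 0.691, 0.003]
contact_force: [-2.9, 0.7, 2.2]
grip_width: 0.007
grip_force: 1.2
```

Call:
drive_tool([
  [[0,0.8,0,0,0,0,0],[0,0.8,0,0,0,0,0],[0,0.6,0,0,0,0,0],[0,0.5,0,0,0,0,0],[0,0.4,0,0,0,0,0],[0,0.3,0,0,0,0,0],[0,0.3,0,0,0,0,0],[0,0.3,0,0,0,0,0],[0,0.3,0,0,0,0,0]],
])

```text
clock: 9.0
ee_pos: [0.6234, 0.1567, 0.2879]
ee_rot: [-0.0, 0.723, 0.691, -0.0]
contact_force: [-2.3, 0.1, -1.6]
grip_width: 0.007
grip_force: 1.1
```

```bash
python3 lid.py
```

```text
1793
rim polar angle pct (180-theta) [66.8 77.4 79.2 79.8]
r max 0.20378843277166464
```

Call:
drive_tool([
  [[0,0.2,0,0,0,0,0],[0,0.2,0,0,0,0,0],[0,0.2,0,0,0,0,0],[0,0,0,0,0,0,0]],
])

```text
clock: 9.38
ee_pos: [0.6302, 0.1564, 0.2884]
ee_rot: [0.0, 0.723, 0.691, 0.0]
contact_force: [-1.2, 0.7, -1.3]
grip_width: 0.006
grip_force: 0.6
```

Call:
drive_tool([
  [[0,0.2,0,0,0,0,0],[0,0.2,0,0,0,0,0],[0,0,0,0,0,0,0]],
])

```text
clock: 9.63
ee_pos: [0.6342, 0.1563, 0.2884]
ee_rot: [0.0, 0.723, 0.691, 0.0]
contact_force: [-1.3, 1.0, -2.0]
grip_width: 0.006
grip_force: 0.5
```

Call:
drive_tool([
  [[0,0.2,0,0,0,0,0],[0,0.2,0,0,0,0,0],[0,0,0,0,0,0,0]],
])

```text
clock: 9.88
ee_pos: [0.6346, 0.1563, 0.2884]
ee_rot: [-0.003, 0.723, 0.691, -0.002]
contact_force: [-10.8, 0.9, 5.0]
grip_width: 0.002
grip_force: 5.3
```

Call:
drive_tool([
  [[0,0.2,0,0,0,0,0],[0,0.2,0,0,0,0,0],[0,0,0,0,0,0,0]],
])

```text
clock: 10.13
ee_pos: [0.6347, 0.1563, 0.2884]
ee_rot: [-0.006, 0.723, 0.691, -0.005]
contact_force: [-20.1, 0.1, 10.1]
grip_width: 0.006
grip_force: 10.4
```

```bash
python3 lid.py
```

```text
1769
rim polar angle pct (180-theta) [63.6 74.4 76.1 76.6]
r max 0.2037906718031917
```

The lid is at its stop: 20 N with no further motion, at about 103°. I'll back off and look inside.

Call:
drive_tool([
  [[0,-0.5,0,0,0,0,0],[0,-1.0,0,0,0,0,0],[0,-3,-1,0,0,0,0],[0,-3.5,-1,0,0,0,0],[0,-3.5,-1,0,0,0,0],[0,-3.5,-1,0,0,0,0],[-2,0,-2,0,0,0,0.6],[-2,0,-2,0,0,0,0.6],[0,0,0,0,0,0,0.6]],
])

```text
clock: 10.93
ee_pos: [0.4927, 0.1187, 0.3731]
ee_rot: [0.003, 0.725, 0.689, 0.004]
contact_force: [-0.1, -1.6, 0.1]
grip_width: 0.182
grip_force: 0.0
```

```bash
python3 lid.py; python3 - <<'E'
from h import *
out=[]
for n in("top","wrist"):
    im,W,c=cloud(n); np.savez(n+"2",im=im,W=W); out.append(im)
cv2.imwrite("pics/in2.png",np.vstack([np.kron(out[0][150:270,90:270],np.ones((2,2,1),np.uint8))[:,:360],out[1][:336,:360]])[...,::-1])
cv2.imwrite("pics/w2.png",out[1][...,::-1])
E
```

```text
1767
rim polar angle pct (180-theta) [63.7 74.3 76.2 76.6]
r max 0.2038933434459229
```

View pics/in2.png

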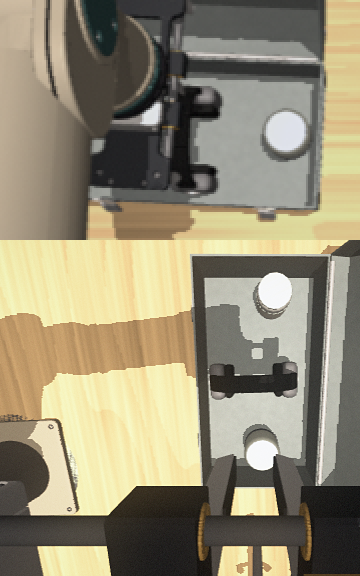

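In the wrist view the defenders sit mid-box, at about (252,142) in wrist pixels, with the band running along the toolbox x. The can is at (262,450) and the filter at (275,290) in the composite. Next I'll measure the band.

```bash
python3 lid.py >/dev/null; python3 - <<'E'
from h import *
for n in("wrist2","top2"):
    d=np.load(n+".npz"); im,W=d["im"],d["W"]
    m=(W[...,2]>.128)&(W[...,2]<.17)&(W[...,0]>.41)&(W[...,0]<.58)&(W[...,1]>.04)&(W[...,1]<.28)
    S=W[m]
    S=S[np.isfinite(S).all(1)]
    for lo in(.128,.145):
        Q=S[S[:,2]>lo]; r=cv2.minAreaRect(Q[:,:2].astype(np.float32)*1000); print(n,lo,len(Q),Q.mean(0).round(4),np.round(r[0],1),np.round(r[1],1),round(r[2],1),Q[:,2].max().round(4),np.percentile(Q[:,1],[2,98]).round(3))
d=np.load("wrist2.npz"); W=d["W"]
go((.5,.16,.3),87.3)
E
```

```text
wrist2 0.128 1234 [0.4935 0.1648 0.1478] [493.4 164.4] [ 24.1 108.6] 88.9 0.1556 [0.153 0.176]
wrist2 0.145 879 [0.4936 0.1647 0.1515] [493.3 164.6] [23.9 75.9] 87.8 0.1556 [0.153 0.176]
top2 0.128 283 [0.4842 0.161  0.1454] [491.9 163.5] [ 22.4 109.9] 88.2 0.1569 [0.153 0.173]
top2 0.145 168 [0.4847 0.1607 0.1506] [492.5 162.3] [19.2 81.8] 87.8 0.1569 [0.153 0.172]
shift cm (tool now) [3.67 0.83 6.75] turn [  0.   -0.  -89.8] tool x,y in world [0.044 0.999 0.   ] [ 0.999 -0.044 -0.   ]
```

Call:
drive_tool([
  [[0,0,0,0,0,7,0.6],[0,0,0,0,0,7,0.6],[0,0,0,0,0,7,0.6],[0,0,0,0,0,7,0.6],[0,0,0,0,0,7,0.6],[0,0,0,0,0,7,0.6],[0,0,0,0,0,7,0.6],[0,0,0,0,0,7,0.6],[0,0,0,0,0,7,0.6],[0,0,0,0,0,7,0.6],[0,0,0,0,0,7,0.6],[0,0,0,0,0,7,0.6]],
])

```text
clock: 12.13
ee_pos: [0.4898, 0.1238, 0.3669]
ee_rot: [0.001, 1.0, 0.028, -0.001]
contact_force: [-0.3, -0.0, -0.5]
grip_width: 0.599
grip_force: 0.0
```

Call:
drive_tool([
  [[0,0,0,0,0,5.5,0.6],[0,0,0,0,0,0,0.6],[0,0,0,0,0,0,0.6]],
])

```text
clock: 12.38
ee_pos: [0.4898, 0.1236, 0.3672]
ee_rot: [0.001, 1.0, -0.016, -0.001]
contact_force: [-0.5, -0.6, -0.2]
grip_width: 0.597
grip_force: 0.0
```

```bash
python3 - <<'E'
from h import *
print(ctrl.get_obs()["joint_pos"].round(2),ctrl.get_obs()["ee_pos"]); go((.4935,.1645,.142),88.)
E
```

```text
[-0.92  0.36  0.89  1.68 -0.29  1.25 -1.58] [0.48977095 0.12355142 0.36718018]
shift cm (tool now) [ 0.27 -4.14 22.51] turn [0.1 0.1 0.2] tool x,y in world [ 0.999 -0.032 -0.001] [-0.032 -0.999  0.001]
```

Call:
drive_tool([
  [[0.3,-2.1,3.0,0,0,0,0.6],[0,-2.0,3.0,0,0,0,0.6],[0,0,3.5,0,0,0,0.6],[0,0,3.5,0,0,0,0.6],[0,0,2.5,0,0,0,0.6],[0,0,1.5,0,0,0,0.6],[0,0,0,0,0,0,0.6]],
])

```text
clock: 12.97
ee_pos: [0.4918, 0.1635, 0.1947]
ee_rot: [0.001, 1.0, -0.017, -0.003]
contact_force: [-0.3, 0.2, 0.2]
grip_width: 0.6
grip_force: 0.0
```

```bash
python3 - <<'E'
from h import *
go((.4935,.1645,.142),88.)
im,W,c=cloud("wrist")
S=W[(W[...,2]>.146)&(W[...,2]<.17)&(abs(W[...,0]-.5)<.08)&(abs(W[...,1]-.165)<.02)]
print(len(S),np.median(S,0),np.percentile(S,[2,98],axis=0))
E
```

```text
shift cm (tool now) [ 0.2  -0.12  5.27] turn [0.2 0.4 0.1] tool x,y in world [ 0.999 -0.033 -0.007] [-0.033 -0.999  0.003]
2207 [0.49678257 0.16420408 0.15257406] [[0.45988811 0.15292777 0.14644628]
 [0.52646219 0.17547545 0.15435461]]
```

Call:
drive_tool([
  [[0.2,-0.1,2.0,0,0,0,0.6],[0,0,2.0,0,0,0,0.6],[0,0,1.25,0,0,0,0.6],[0,0,0,0,0,0,0],[0,0,0,0,0,0,0],[0,0,0,0,0,0,0],[0,0,0,0,0,0,0],[0,0,0,0,0,0,0],[0,0,0,0,0,0,0],[0,0,0,0,0,0,0],[0,0,0,0,0,0,0]],
], grip_force=30)

```text
clock: 13.93
ee_pos: [0.4971, 0.1643, 0.1466]
ee_rot: [-0.0, 1.0, -0.018, 0.001]
contact_force: [-0.2, -1.3, 6.1]
grip_width: 0.253
grip_force: 30.0
```

Call:
drive_tool([
  [[0,0,0,0,0,0,0.5],[0,0,0,0,0,0,0.5],[0,0,0,0,0,0,0.5],[0,0,0,0,0,0,0.5]],
])

```text
clock: 14.27
ee_pos: [0.4962, 0.1646, 0.1456]
ee_rot: [-0.0, 1.0, -0.018, -0.0]
contact_force: [-0.5, 0.7, 0.1]
grip_width: 0.487
grip_force: 0.0
```

```bash
python3 - <<'E'
from h import *
go((.4935,.1645,.142),88.)
for n in("side",):
    im,W,c=cloud(n); cv2.imwrite("pics/s3.png",cv2.resize(im[60:260,120:300],None,fx=3,fy=3)[...,::-1])
E
```

```text
shift cm (tool now) [-0.27  0.02  0.36] turn [-0.   0.  -0.1] tool x,y in world [ 0.999 -0.036 -0.001] [-0.036 -0.999 -0.   ]
```

View pics/s3.png

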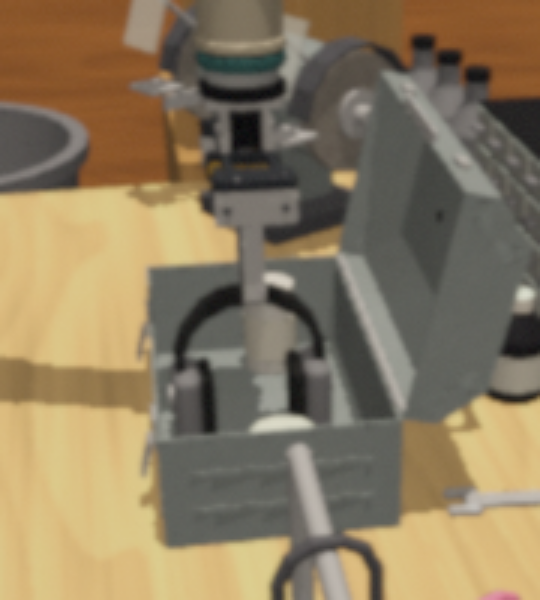

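The fingers straddle the crown with nothing in the way, and the height error is only shortfall in the move. I'll correct 3–4 mm and regrip.

Call:
drive_tool([
  [[-0.27,0,0.2,0,0,0,0.5],[0,0,0.2,0,0,0,0.5],[0,0,0,0,0,0,0.5],[0,0,0,0,0,0,0],[0,0,0,0,0,0,0],[0,0,0,0,0,0,0],[0,0,0,0,0,0,0],[0,0,0,0,0,0,0],[0,0,0,0,0,0,0],[0,0,0,0,0,0,0]],
])

```text
clock: 15.15
ee_pos: [0.4938, 0.1645, 0.1418]
ee_rot: [0.0, 1.0, -0.018, 0.0]
contact_force: [-0.5, -0.3, -0.7]
grip_width: 0.254
grip_force: 29.9
```

Call:
drive_tool([
  [[0,0,-0.6,0,0,0,0],[0,0,-1.2,0,0,0,0],[0,0,-2,0,0,0,0],[0,0,-2.5,0,0,0,0],[0,0,-2.5,0,0,0,0],[0,0,-2.5,0,0,0,0],[0,0,-2.5,0,0,0,0],[0,0,-2.5,0,0,0,0],[0,0,-2.0,0,0,0,0],[0,0,-1.5,0,0,0,0],[0,0,-1.0,0,0,0,0],[0,0,0,0,0,0,0]],
])

```text
clock: 16.15
ee_pos: [0.4946, 0.1645, 0.3516]
ee_rot: [-0.001, 1.0, -0.018, 0.001]
contact_force: [0.8, -0.7, -1.8]
grip_width: 0.249
grip_force: 29.9
```

```bash
python3 - <<'E'
from h import *
# rail, now unobstructed by arm: side and top
for n,b in(("top",(200,245,285,420)),("side",(200,380,205,260))):
    im,W,c=cloud(n); S=W[b[0]:b[1],b[2]:b[3]].reshape(-1,3);C=im[b[0]:b[1],b[2]:b[3]].reshape(-1,3).max(1)
    k=(S[:,2]>.16)&(S[:,2]<.195)&(abs(S[:,0]-.478)<.016)
    B=S[k&(C>90)]; f=np.polyfit(B[:,1],B[:,0],1); print(n,"bar x=%.4f%+.4f y"%(f[1],f[0]),"y range",np.percentile(B[:,1],[0.5,99.5]).round(4),"z top",np.percentile(B[:,2],95))
    U=S[(S[:,2]>.11)&(S[:,2]<.2)&(C<60)&(abs(S[:,0]-.478)<.05)]; print("ubolt y",np.percentile(U[:,1],[5,50,95]).round(4))
print(ctrl.get_obs()["grip_width"],ctrl.get_obs()["grip_force"],ctrl.get_obs()["joint_pos"].round(2))
go((.48,-.213,.345),87.9)
E
```

```text
top bar x=0.4884+0.0367 y y range [-0.4242 -0.1529] z top 0.17691114710467976
ubolt y [-0.2833 -0.2776 -0.1579]
side bar x=0.4901+0.0364 y y range [-0.4294 -0.158 ] z top 0.17902034832912023
ubolt y [-0.2901 -0.2875 -0.2846]
0.2508385129507852 29.9405175447464 [-0.97  0.4   0.87  1.67 -0.32  1.22 -1.63]
shift cm (tool now) [ 0.04 37.78  0.43] turn [0.  0.1 0. ] tool x,y in world [ 0.999 -0.036 -0.001] [-0.036 -0.999  0.   ]
```

Call:
drive_tool([
  [[0,1.5,0,0,0,0,0],[0,3.0,0,0,0,0,0],[0,3.5,0,0,0,0,0],[0,3.5,0,0,0,0,0],[0,3.5,0,0,0,0,0],[0,3.5,0,0,0,0,0],[0,3.5,0,0,0,0,0],[0,3.5,0,0,0,0,0],[0,3.5,0,0,0,0,0],[0,3.5,0,0,0,0,0],[0,3.0,0,0,0,0,0],[0,1.4,0,0,0,0,0]],
])

```text
clock: 17.25
ee_pos: [0.4775, -0.21, 0.3491]
ee_rot: [0.001, 1.0, -0.021, -0.001]
contact_force: [0.1, 0.1, -2.5]
grip_width: 0.254
grip_force: 29.9
```

Call:
drive_tool([
  [[0,0,0,0,0,0,0],[0,0,0,0,0,0,0],[0,0,0,0,0,0,0]],
])

```text
clock: 17.5
ee_pos: [0.4798, -0.2034, 0.3489]
ee_rot: [-0.001, 1.0, -0.018, -0.001]
contact_force: [0.8, 0.2, -2.0]
grip_width: 0.25
grip_force: 29.9
```

```bash
python3 - <<'E'
from h import *
print(ctrl.get_obs()["ee_pos"],ctrl.get_obs()["joint_pos"].round(2)); go((.4815,-.21,.182),87.9)
im,W,c=cloud("side"); np.savez("s4",W=W,im=im)
cv2.imwrite("pics/s4.png",cv2.resize(im[60:384,120:360],None,fx=1.8,fy=1.8)[...,::-1])
E
```

```text
[ 0.47980414 -0.20337182  0.34889679] [-0.25  0.41  0.89  1.67 -0.33  1.23 -0.89]
shift cm (tool now) [ 0.22  0.68 16.69] turn [-0.1  0.1  0. ] tool x,y in world [ 0.999 -0.036 -0.002] [-0.036 -0.999 -0.001]
```

View pics/s4.png

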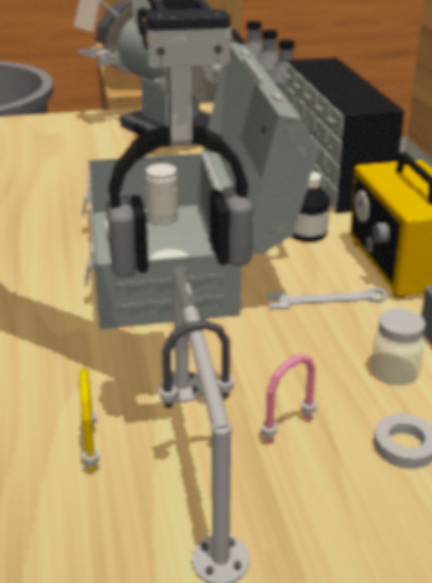

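The defenders hang upright in the grip above the near end of the bar, and the U-bolt at (197,345) is well clear. Now lowering.

Call:
drive_tool([
  [[0.2,0.7,0,0,0,0,0],[0,0,1.5,0,0,0,0],[0,0,2,0,0,0,0],[0,0,2,0,0,0,0],[0,0,2,0,0,0,0],[0,0,2,0,0,0,0],[0,0,2,0,0,0,0],[0,0,1.5,0,0,0,0],[0,0,1.2,0,0,0,0],[0,0,0.8,0,0,0,0],[0,0,0,0,0,0,0],[0,0,0,0,0,0,0]],
])

```text
clock: 18.55
ee_pos: [0.4824, -0.2111, 0.1998]
ee_rot: [0.0, 1.0, -0.018, -0.0]
contact_force: [-0.7, 0.6, -1.6]
grip_width: 0.252
grip_force: 29.9
```

```bash
python3 - <<'E'
from h import *
go((.4815,-.21,.179),87.9); print(ctrl.get_obs()["contact_force"])
E
```

```text
shift cm (tool now) [-0.09 -0.11  2.08] turn [0.  0.  0.1] tool x,y in world [ 0.999 -0.035 -0.   ] [-0.035 -0.999  0.   ]
[-0.65886941  0.58164772 -1.5679648 ]
```

Call:
drive_tool([
  [[0,0,0.6,0,0,0,0],[0,0,0.5,0,0,0,0],[0,0,0.4,0,0,0,0],[0,0,0.2,0,0,0,0],[0,0,0.2,0,0,0,0],[0,0,0,0,0,0,0],[0,0,0,0,0,0,0]],
])

```text
clock: 19.13
ee_pos: [0.4821, -0.2114, 0.1808]
ee_rot: [0.0, 1.0, -0.018, -0.0]
contact_force: [0.6, -0.4, -2.3]
grip_width: 0.252
grip_force: 29.9
```

Call:
drive_tool([
  [[0,0,0.15,0,0,0,0],[0,0,0.1,0,0,0,0],[0,0,0,0,0,0,0]],
])

```text
clock: 19.38
ee_pos: [0.4821, -0.2112, 0.1781]
ee_rot: [-0.0, 1.0, -0.018, -0.0]
contact_force: [0.8, 0.1, -2.3]
grip_width: 0.251
grip_force: 29.9
```

Call:
drive_tool([
  [[0,0,0.1,0,0,0,0],[0,0,0.1,0,0,0,0],[0,0,0,0,0,0,0]],
])

```text
clock: 19.63
ee_pos: [0.4823, -0.2114, 0.1774]
ee_rot: [-0.0, 1.0, -0.018, 0.0]
contact_force: [-2.5, 2.1, 8.6]
grip_width: 0.252
grip_force: 30.0
```

Contact with the bar. I'll ease off slightly, then release and rise.

Call:
drive_tool([
  [[0,0,-0.1,0,0,0,0],[0,0,0,0,0,0,0.35],[0,0,0,0,0,0,0.5],[0,0,0,0,0,0,0.5],[0,0,0,0,0,0,0.5],[0,0,0,0,0,0,0.5]],
])

```text
clock: 20.13
ee_pos: [0.4822, -0.2113, 0.1772]
ee_rot: [0.0, 1.0, -0.018, -0.0]
contact_force: [0.5, 0.1, -0.4]
grip_width: 0.494
grip_force: 0.0
```

Call:
drive_tool([
  [[0,0,-0.5,0,0,0,0.5],[0,0,-1,0,0,0,0.5],[0,0,-2,0,0,0,0.5],[0,0,-3,0,0,0,0.5],[0,0,-3,0,0,0,0.5],[0,0,-3,0,0,0,0.5],[0,0,-3,0,0,0,0.5],[0,0,0,0,0,0,0.5],[0,0,0,0,0,0,0.5],[0,0,0,0,0,0,0.5],[0,0,0,0,0,0,0.5]],
])

```text
clock: 21.05
ee_pos: [0.4815, -0.2107, 0.3313]
ee_rot: [-0.0, 1.0, -0.018, -0.001]
contact_force: [0.4, 0.0, -0.5]
grip_width: 0.499
grip_force: 0.0
```

```bash
python3 lid.py; python3 - <<'E'
from h import *
im,W,c=cloud("side")
cv2.imwrite("pics/s5.png",cv2.resize(im[60:384,120:360],None,fx=1.8,fy=1.8)[...,::-1])
im,W,c=cloud("wrist")
S=W[(W[...,2]>.183)&(W[...,2]<.21)&(abs(W[...,0]-.48)<.06)&(abs(W[...,1]+.21)<.03)]; print(len(S),S.mean(0),np.percentile(S,[1,99],axis=0).round(4))
E
```

```text
1762
rim polar angle pct (180-theta) [63.7 74.4 76.1 76.6]
r max 0.203694293767991
1095 [ 0.48363857 -0.21093944  0.18794513] [[ 0.4491 -0.2227  0.1831]
 [ 0.5151 -0.1991  0.1908]]
```

View pics/s5.png

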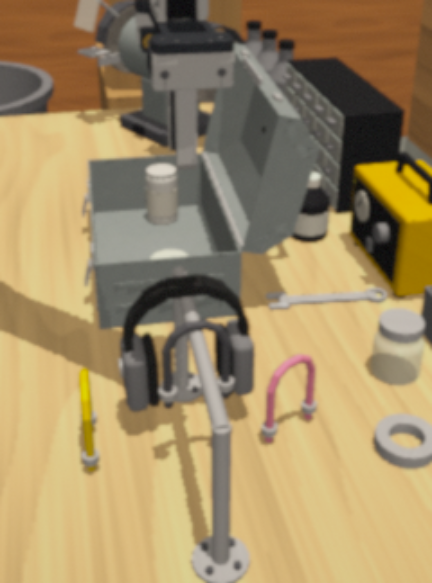

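The defenders hang on the bar around (187,340), clear of the U-bolt, and the lid is still at its stop. I'll let things settle and check for drift.

Call:
drive_tool([
  [[0,0,0,0,0,0,0.5],[0,0,0,0,0,0,0.5],[0,0,0,0,0,0,0.5],[0,0,0,0,0,0,0.5],[0,0,0,0,0,0,0.5],[0,0,0,0,0,0,0.5],[0,0,0,0,0,0,0.5],[0,0,0,0,0,0,0.5],[0,0,0,0,0,0,0.5],[0,0,0,0,0,0,0.5],[0,0,0,0,0,0,0.5],[0,0,0,0,0,0,0.5]],
])

```text
clock: 22.2
ee_pos: [0.4822, -0.2113, 0.3323]
ee_rot: [-0.0, 1.0, -0.018, 0.0]
contact_force: [1.1, -0.3, 0.4]
grip_width: 0.498
grip_force: 0.0
```

```bash
python3 - <<'E'
from h import *
for i in range(3):
    im,W,c=cloud("wrist")
    S=W[(W[...,2]>.17)&(W[...,2]<.21)&(abs(W[...,0]-.48)<.08)&(abs(W[...,1]+.21)<.015)]
    x=S[:,0]; print([(round(a,3),round(float(np.median(S[abs(x-a)<.003,2])),4)) for a in np.arange(.43,.54,.01) if (abs(x-a)<.003).sum()>5])
E
```

```text
[(np.float64(0.44), 0.1778), (np.float64(0.45), 0.1838), (np.float64(0.46), 0.1876), (np.float64(0.47), 0.1889), (np.float64(0.48), 0.1891), (np.float64(0.49), 0.189), (np.float64(0.5), 0.1888), (np.float64(0.51), 0.1857), (np.float64(0.52), 0.1805), (np.float64(0.53), 0.1719)]
[(np.float64(0.44), 0.178), (np.float64(0.45), 0.1838), (np.float64(0.46), 0.1876), (np.float64(0.47), 0.1892), (np.float64(0.48), 0.1889), (np.float64(0.49), 0.1891), (np.float64(0.5), 0.1887), (np.float64(0.51), 0.1854), (np.float64(0.52), 0.1805), (np.float64(0.53), 0.1719)]
[(np.float64(0.44), 0.1777), (np.float64(0.45), 0.1839), (np.float64(0.46), 0.1876), (np.float64(0.47), 0.1891), (np.float64(0.48), 0.1888), (np.float64(0.49), 0.1892), (np.float64(0.5), 0.1885), (np.float64(0.51), 0.1856), (np.float64(0.52), 0.1804), (np.float64(0.53), 0.1719)]
```

The crown is level, still, and at the right height.

```bash
python3 -c "
from station import ctrl
print(ctrl.hand_in())"
```

```text
the job is handed in; nothing more can be done
None
```

The lid is open at its stop (about 20 N on it at most), the ear defenders hang level and still on the rail about 7 cm from the U-bolt, and the job is handed in; the hand-in returned no verdict.

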